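Scoop bearing balls onto the counting scale

ROBOT

A 6-joint arm with a two-finger parallel gripper is mounted at the origin on the work surface. World frame = base frame: x ahead of the robot, y to its left, z up, the work surface at z = 0. Lengths are in m, angles in rad, forces in N, time in s.
With the tool pointing down it reaches from about 0.375 to 0.75 m from the base axis. Payload 9 kg.
Tool frame: the origin (TCP) lies on the centre line of the jaws, within the pads' length; the fingertips stand 19 mm ahead of it and the grasp point (between the pads) is the TCP; z points along the fingers, y is the line along which they close (so a half turn about z gives the same grasp; the last joint's range is limited). The gripper opens to 85 mm and grips with 20 to 120 N. Pads are 22 mm wide; open, the fingers measure 114 mm over their backs; the gripper's body (76 mm by 85 mm) begins 54 mm behind the grasp point. The pads swing forward as they close: fully open they stand 13 mm farther back than shut.
Start: joints at [-1.328, 0.104, 0.097, 1.564, 0, 1.353], TCP at [0.267, -0.537, 0.212] pointing down, gripper open.
Joint ranges: [-2.99, 2.99], [-0.84, 1.86], [-1.1, 1.16], [-1.84, 2.11], [-1.51, 1.56], [-3.14, 3.14]. Speed limits (rad/s): [2.22, 2.22, 2.57, 3.14, 3.14, 3.14].

INTERFACE

Orientations are given as a 3x3 rotation matrix whose columns are the frame's x, y, z axes.
In Python, from rig import * gives the robot as it stands. The module is installed in compiled form; this text tells all that it offers.
- The arm moves only by the shell command python3 -m creep 'ROWS' [FORCE]. ROWS is JSON, a list of rows, each a list of 7 numbers: the shift along the world's x, y, z normalised to -1 to 1, where 1 is 10 cm, then the turn, a rotation vector about the world's x, y, z normalised to -1 to 1, where 1 is 30 degrees, then the closure, from -1 (fully open) to 1 (shut). In form: [[x, y, z, rx, ry, rz, gripper], ...]. A call has 1 to 12 rows; each row shifts and turns the commanded pose from where the row before left it; what a row does not reach is not made up. A row lasts 1/10 s, in which the tool goes at most 50 mm and 8.59 degrees, less where a joint would pass 70% of its speed; a pose out of reach is approached as far as the arm can. A call with a number of a shift or a turn outside -1 to 1 is refused whole. A call with a gripper value outside its range is refused whole. The fingers move at their own pace and stop on an object; FORCE is the grip in N (left out, the last holds). Time passes only in rows, so rows that do not move let the fingers close. It gives the time, the measured TCP pose, the force, the opening and the grip force at its end, in the units of the state.
- get_obs(): the state, without advancing time (a new reading comes with each control period).
- grab_frame(name): name is "scene" or "top" or "wrist"; returns (picture, depth): 420x560x3 uint8, blue, green, red; 420x560 float32, m along the optical axis (not along the pixel's ray), 0 where there is no reading.
- get_calibration(name): a dict with "vertical_fov" (degrees; the focal length in pixels is half the picture's height over the tangent of half this angle, whatever the lens; pixels are square), "cx", "cy" (the principal point, pixels), "T" (4x4, takes a point from camera to world coordinates). Camera axes: x right, y down, z forward; pixel columns grow to the right and rows downward; lengths in m; the calibration is good to about 2 mm. The wrist camera is an equidistant fisheye: a pixel r from the principal point sees the ray r / f radians off the axis. A picture is of the moment at which its call begins: read the wrist's pose just before it. get_calibration takes no time and is no camera call; for the wrist camera it gives the pose at the moment of the call.
- finish_job(): hands the job in; it is judged then, once.
Trained networks look in the newest picture that a camera, given by its name, has taken for a name from the list of things; names that differ only in an ending like _2 or _b are one class to them, and where a whole thing is asked for, a point or a joint stands for the part that bears it (a point fixed in the world has none). Each returns a list of dicts, best first, with "score" (0 to 1); they miss things now and then, are a little off and sometimes report something else, mostly with a low value. They report only what shows in the picture. A call takes as long as a camera call.
- find_in(camera, thing): "position" ([row, column] in pixels, amid what is visible of it).
- landmark_of(camera, thing): "position" ([row, column] in pixels: a listed point, or the origin of a listed thing).
The state is a dict: "t": time; "joint_positions": joint angles; "joint_vel": joint speeds; "joint_torque": joint torques, N m; "ee_pos": TCP position; "eef_rot": TCP orientation; "ft_force": force on the tool from outside, world axes, zero at the start; "ft_torque": the same for the moment, N m; "width": finger opening in m; "grip_force": force on a finger pad.
Only numpy, scipy, OpenCV 4.12 (cv2) and the standard library are available. Lean on these libraries where they do the work, as an engineer would, in place of code of your own. Each camera call takes 0.05 s, during which the arm holds its last target. There are 200 camera calls.

TASK

Lift the metal scoop up out of its stand, lay it flat on the bench, open side up, and let go. Take it again the handy way and with the scoop, not the fingers, bring all three steel balls from the grey bin into the round pan of the scale without letting any fall on the bench, then lay the scoop flat on the bench, open side up. Leave the other things on the bench where they are.

Things in the scene. Friction and masses are not known exactly. Their poses are not given: they have to be found in the camera images.
- scoop: Loose aluminium hand scoop, 0.2 kg: tray bowl 80 long (x) x 88 wide (y) x 38 high, walls and floor 2.5 mm, open on top and at the mouth (+x end), black level handle behind it (-x). Origin: centre of the bowl's underside; x to the mouth, z up out of the bowl. At the start it stands in the stand mouth down, handle up, its open side towards the stand's +x.
- scoop_lip (a point): middle of the scoop's lip (scoop x=40, z=0), full width, 1 mm thick
- scoop_grip (a point): point on the handle's centre line, scoop x=-75, z=60, good for a grasp across the handle from above. Handle: 16 wide (y) x 26 high (z), from the bowl's back x=-40 to x=-140, centre line 60 above the bowl's underside; an upright neck 30 wide, 73 high joins it to the bowl at x=-40 to -46
- stand: Fixed grey steel pocket, open at the top, outside 56 (x) x 108 (y) x 76 high, walls and floor 4 mm, on a 90 x 130 x 4 foot plate. Origin: centre of its underside, z up. The scoop's bowl stands loosely inside
- bin: Fixed grey plastic pick bin, open on top, outside 202 (x) x 108 (y) x 34 high, walls and floor 5 thick: inside 192 x 98, floor 5 above the bench. Origin: centre of its underside, z up. The balls lie in its -x half, towards the robot; the +x half is free
- bin_end (a point): middle of the foot of the bin's inner end wall on its -x side (bin x=-96, z=5)
- scale: Fixed bench scale: white base 150 x 150 x 30 high with a steel pan on top, a round open pot, outer radius 66 at the rim and 58 at its foot, wall 3 mm, floor top 40 above the bench and rim 86 above the bench, concentric with the base. Origin: centre of the underside.
- pan_floor (a point): centre of the pan's inner floor, 40 above the bench
- pan_rim (a point): centre of the pan's mouth, 86 above the bench
- ball0: polished, oiled (slippery) steel ball, 26 mm across, about 72 g; origin on its surface, turns with it
- ball0_center (a point): centre of that ball, in the bin at the start
- ball1: polished, oiled (slippery) steel ball, 26 mm across, about 72 g; origin on its surface, turns with it
- ball1_center (a point): centre of that ball, in the bin at the start
- ball2: polished, oiled (slippery) steel ball, 26 mm across, about 72 g; origin on its surface, turns with it
- ball2_center (a point): centre of that ball, in the bin at the start
- sleeve: loose steel sleeve (tube), 50 across, 70 high, standing; leave alone. Origin: centre of its underside (tools: on the shaft)
- collar: loose dark steel collar, 72 across, 22 high; leave alone. Origin: centre of its underside (tools: on the shaft)
- wrench: loose wrench lying flat, 180 long; leave alone. Origin: centre of its underside (tools: on the shaft)
- can: loose can, 66 across, 110 high; leave alone. Origin: centre of its underside (tools: on the shaft)
- piston: loose steel piston standing on its 56 mm wide foot, 80 high; leave alone. Origin: centre of its underside (tools: on the shaft)
- vblock: loose dark steel block 60 x 45 x 40 high; leave alone. Origin: centre of its underside (tools: on the shaft)

How it is judged:
On the way, in this order (a step that is already met when the one before it is completed fails the run):
1. the scoop lies flat on the bench, open side up, let go (height (world z) of scoop below 0.004 m and angle between scoop's own z axis and vertical below 0.1 rad and contact force between the fingers and scoop below 0.1 N and linear speed of scoop below 0.03 m/s), for 0.2 s.
2. at least one ball is carried in the lifted, gripped scoop (((x of ball0_center in the frame of scoop between -0.045 and 0.045 m and y of ball0_center in the frame of scoop between -0.045 and 0.045 m and z of ball0_center in the frame of scoop between 0 and 0.05 m and height (world z) of ball0_center above 0.07 m and contact force between the fingers and scoop above 0.5 N) or (x of ball1_center in the frame of scoop between -0.045 and 0.045 m and y of ball1_center in the frame of scoop between -0.045 and 0.045 m and z of ball1_center in the frame of scoop between 0 and 0.05 m and height (world z) of ball1_center above 0.07 m and contact force between the fingers and scoop above 0.5 N) or (x of ball2_center in the frame of scoop between -0.045 and 0.045 m and y of ball2_center in the frame of scoop between -0.045 and 0.045 m and z of ball2_center in the frame of scoop between 0 and 0.05 m and height (world z) of ball2_center above 0.07 m and contact force between the fingers and scoop above 0.5 N))), for 0.2 s.
At the end, for the whole second after the job is handed in: All three balls lie in the scale's pan (each centre within 62 mm of the pan's axis and below the rim, nearly at rest: under 0.1 m/s) and the scoop lies flat on the bench (underside within 4 mm of it, within 0.1 rad of level, open side up), let go and at rest (all of step 1 and horizontal distance between each of ball0_center, ball1_center, ball2_center and pan_floor below 0.062 m and z of ball0_center in the frame of pan_floor between 0.005 and 0.045 m and z of ball1_center in the frame of pan_floor between 0.005 and 0.045 m and z of ball2_center in the frame of pan_floor between 0.005 and 0.045 m and linear speed of each of ball0, ball1, ball2 below 0.1 m/s); the robot touches nothing.
It fails at once if a ball falls on the bench or the floor (height (world z) of any of ball0_center, ball1_center, ball2_center below 0.0138 m).
It fails at once if the fingers touch a ball (contact force between the fingers and ball0 above 0.5 N or contact force between the fingers and ball1 above 0.5 N or contact force between the fingers and ball2 above 0.5 N).
It fails at once if one of the other things on the bench is shifted by more than 30 mm (distance of any of sleeve, collar, wrench, can, piston, vblock from where it was at the start of the episode above 0.03 m).
It also fails if it takes over 72 s, if anything falls off the work surface, if the arm or the gripper's body presses on something with over 40 N, if the wrist force passes 120 N, or if a joint passes its speed limit or range.

## Working session

There is one attempt and no reset: what is moved stays moved. The work goes in short steps, Python scripts to look and compute and a shell command to move; the robot and the scene stay as the last step left them, time stands still between calls to the robot, and variables do not carry over. Pictures are saved under pics/ and viewed, at most 10 in all, crops included, and the job is handed in when it is done.

```bash
mkdir -p pics
cat > h.py <<'E'
from rig import *
import numpy as np, cv2
def pix2w(cam,r,c,d):
    k=get_calibration(cam); f=210/np.tan(np.radians(k["vertical_fov"])/2)
    p=np.array([(c-k["cx"])/f*d,(r-k["cy"])/f*d,d,1]); return (k["T"]@p)[:3]
def onplane(cam,r,c,z):
    k=get_calibration(cam); f=210/np.tan(np.radians(k["vertical_fov"])/2)
    v=k["T"][:3,:3]@np.array([(c-k["cx"])/f,(r-k["cy"])/f,1]); o=k["T"][:3,3]
    return o+v*(z-o[2])/v[2]
def cloud(cam,depth):
    k=get_calibration(cam); f=210/np.tan(np.radians(k["vertical_fov"])/2)
    rr,cc=np.mgrid[:420,:560]
    P=np.stack([(cc-k["cx"])/f*depth,(rr-k["cy"])/f*depth,depth],-1)
    return P@k["T"][:3,:3].T+k["T"][:3,3]
E
python3 - <<'E'
from h import *
np.set_printoptions(precision=3,suppress=True)
for cam in("top","scene"):
    im,d=grab_frame(cam); cv2.imwrite(f"pics/{cam}0.png",im); P=cloud(cam,d); np.save(f"{cam}0.npy",P)
    k=get_calibration(cam); print(cam,k["T"][:3,3],k["vertical_fov"])
    for t in ["scoop","scoop_grip","scoop_lip","stand","bin","bin_end","scale","pan_rim","pan_floor","ball0_center","sleeve","collar","wrench","can","piston","vblock"]:
        for q in landmark_of(cam,t)[:3 if 'ball' in t else 1]:
            r,c=q["position"]; print(t,round(q["score"],2),np.round([r,c]),P[int(r),int(c)] if 0<=r<420 and 0<=c<560 else None)
E
```

```text
top [ 0.482 -0.004  1.165] 57.3438150527077
scoop 0.76 [232. 400.] [ 0.548 -0.318  0.05 ]
scoop_grip 0.71 [210. 408.] [ 0.603 -0.317  0.139]
scoop_lip 0.58 [261. 265.] [0.455 0.072 0.028]
stand 0.72 [228. 397.] [ 0.557 -0.302  0.085]
bin 0.57 [238. 279.] [0.524 0.03  0.006]
bin_end 0.88 [273. 269.] [0.419 0.057 0.001]
scale 0.86 [227. 177.] [0.551 0.334 0.04 ]
pan_rim 0.81 [226. 168.] [0.553 0.359 0.043]
pan_floor 0.86 [224. 173.] [0.557 0.344 0.037]
ball0_center 0.37 [262. 278.] [0.453 0.03  0.029]
sleeve 0.4 [226. 180.] [0.554 0.325 0.039]
collar 0.81 [197. 236.] [ 0.65   0.166 -0.001]
wrench 0.79 [184. 302.] [ 0.69  -0.036  0.011]
can 0.77 [202. 130.] [0.615 0.462 0.07 ]
piston 0.57 [217. 456.] [ 0.599 -0.492  0.02 ]
vblock 0.8 [188. 340.] [ 0.679 -0.148  0.036]
scene [1.582 0.098 0.969] 52.587064359183174
scoop 0.83 [204. 188.] [ 0.591 -0.308  0.074]
scoop_grip 0.16 [217. 296.] [0.539 0.034 0.008]
scoop_lip 0.64 [221. 391.] [0.546 0.341 0.039]
stand 0.86 [213. 189.] [ 0.591 -0.31   0.036]
bin 0.62 [214. 295.] [0.519 0.032 0.008]
bin_end 0.76 [196. 301.] [0.423 0.045 0.009]
scale 0.84 [230. 389.] [0.607 0.331 0.052]
pan_rim 0.91 [211. 396.] [0.499 0.363 0.043]
pan_floor 0.58 [221. 390.] [0.554 0.34  0.042]
ball0_center 0.53 [199. 296.] [0.459 0.026 0.019]
ball0_center 0.37 [216. 293.] [0.53  0.027 0.004]
sleeve 0.64 [268. 276.] [0.784 0.002 0.033]
collar 0.9 [245. 337.] [0.64  0.177 0.002]
wrench 0.82 [252. 267.] [ 0.705 -0.036  0.005]
can 0.85 [248. 439.] [0.643 0.482 0.034]
piston 0.63 [228. 389.] [0.61  0.329 0.063]
vblock 0.68 [246. 231.] [ 0.716 -0.145  0.028]
```

View pics/top0.png

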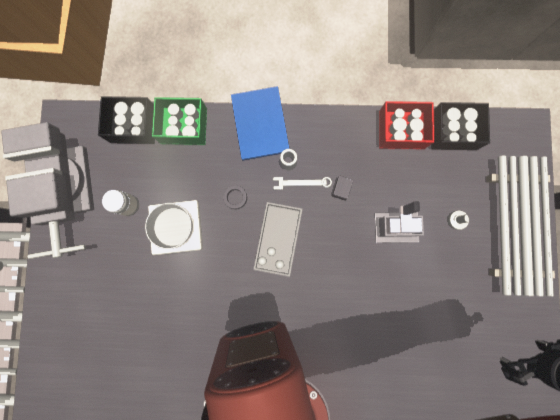

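View pics/scene0.png

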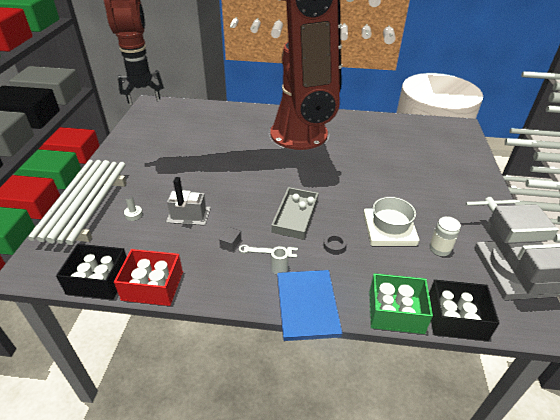

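Run:
```python
from h import *
np.set_printoptions(precision=3,suppress=True)
def rect(P,m,n):
    q=P[m][:,:2].astype(np.float32); r=cv2.minAreaRect(q); print(n,len(q),np.array(r[0]),np.array(r[1]),r[2], "med",np.median(P[m],0))
for cam in("top","scene"):
    P=np.load(f"{cam}0.npy"); x,y,z=P[...,0],P[...,1],P[...,2]
    print(cam)
    box=(x>.45)&(x<.72)&(y>-.42)&(y<-.2)
    rect(P,box&(z>.09),"handle+"); rect(P,box&(z>.06)&(z<.09),"standtop"); rect(P,box&(z>.16),"handletop")
    print("zmax",z[box].max(), np.percentile(P[box&(z>.1)],[2,50,98],axis=0))
    b=(x>.36)&(x<.66)&(y>-.05)&(y<.13)
    rect(P,b&(z>.024)&(z<.045),"binrim")
    s=(abs(x-.555)<.12)&(abs(y-.34)<.12)
    rect(P,s&(z>.08)&(z<.095),"rim"); rect(P,s&(z>.02)&(z<.035),"base")
```

```text
top
handle+ 273 [ 0.585 -0.325] [0.073 0.03 ] 2.6654603481292725 med [ 0.601 -0.319  0.123]
standtop 640 [ 0.579 -0.323] [0.081 0.11 ] 1.4430735111236572 med [ 0.567 -0.316  0.083]
handletop 92 [ 0.609 -0.324] [0.025 0.017] 0.9430588483810425 med [ 0.608 -0.322  0.182]
zmax 0.1874642495419544 [[ 0.596 -0.332  0.103]
 [ 0.607 -0.318  0.171]
 [ 0.621 -0.316  0.186]]
binrim 490 [0.522 0.033] [0.108 0.202] 80.67201232910156 med [0.487 0.047 0.032]
rim 206 [0.549 0.344] [0.128 0.13 ] 1.5027517080307007 med [0.549 0.362 0.085]
base 917 [0.549 0.343] [0.152 0.151] 7.619358539581299 med [0.526 0.298 0.029]
scene
handle+ 254 [ 0.589 -0.323] [0.074 0.031] 1.536970615386963 med [ 0.619 -0.318  0.13 ]
standtop 354 [ 0.582 -0.321] [0.087 0.111] 3.0463926792144775 med [ 0.583 -0.302  0.078]
handletop 71 [ 0.613 -0.322] [0.024 0.017] 3.910492420196533 med [ 0.619 -0.32   0.179]
zmax 0.1873962542100317 [[ 0.602 -0.329  0.102]
 [ 0.62  -0.319  0.15 ]
 [ 0.625 -0.314  0.187]]
binrim 460 [0.525 0.035] [0.109 0.21 ] 80.53047180175781 med [0.503 0.037 0.032]
rim 198 [0.551 0.346] [0.13  0.134] 57.724037170410156 med [0.542 0.347 0.084]
base 702 [0.555 0.346] [0.149 0.152] 7.63575553894043 med [0.602 0.32  0.029]
```

The top view shows the scoop in its stand at about (225,405), and the bin at (240,278) with the balls at (252,271), (261,263) and (264,280). The pan is at (226,171). The scene view agrees: the handle is upright at (190,180) and the bowl's open side faces +x. The sizes measured match the ones given.

```bash
python3 - <<'E'
from h import *
np.set_printoptions(precision=3,suppress=True)
o=get_obs(); print(o["eef_rot"],o["ee_pos"],o["width"],o["t"])
for cam in("top","scene"):
    P=np.load(f"{cam}0.npy"); x,y,z=P[...,0],P[...,1],P[...,2]
    m=(x>.42)&(x<.55)&(y>-.03)&(y<.11)&(z>.02); 
    box=(x>.45)&(x<.72)&(y>-.42)&(y<-.2)&(z>.1); print(cam,np.percentile(y[box],[1,99]),np.percentile(x[box],[1,99]))
    b=(x>.4)&(x<.64)&(y>-.04)&(y<.11)&(z>.026)&(z<.045); c=cv2.minAreaRect(P[b][:,:2].astype(np.float32)); print(c, cv2.boxPoints(c))
E
python3 -m creep '[[0.5,0.4,0.4,0,0,0,-1],[0.5,0.4,0.2,0,0,0,-1],[0.5,0.4,0,0,0,0,-1],[0.5,0.4,0,0,0,0,-1],[0.5,0.3,0,0,0,0,-1],[0.4,0.24,0,0,0,0,-1],[0.4,0,0,0,0,0,-1],[0,0,0,0,0,0,-1]]' 80
```

```text
[[ 0.896  0.445  0.   ]
 [ 0.445 -0.896 -0.   ]
 [ 0.     0.    -1.   ]] [ 0.267 -0.537  0.212] 0.08534382307782788 1.7
top [-0.332 -0.316] [0.595 0.621]
((0.5222898721694946, 0.03296597674489021), (0.1079583615064621, 0.20180721580982208), 80.67201232910156) [[ 0.414 -0.004]
 [ 0.613 -0.037]
 [ 0.631  0.07 ]
 [ 0.431  0.103]]
scene [-0.329 -0.313] [0.6   0.625]
((0.5246738791465759, 0.03473105654120445), (0.10872530937194824, 0.20970751345157623), 80.53047180175781) [[ 0.412 -0.002]
 [ 0.619 -0.036]
 [ 0.637  0.071]
 [ 0.43   0.106]]
t: 2.5
ee_pos: [0.5416, -0.3671, 0.2505]
eef_rot: [[0.894, 0.448, -0.001], [0.448, -0.894, 0.002], [-0.0, -0.003, -1.0]]
ft_force: [0.2, -0.1, -0.2]
width: 0.0854
grip_force: 0.0
```

```bash
python3 -m creep '[[0.23,0.15,0,0,0,-0.27,-1],[0.23,0.15,0,0,0,-0.27,-1],[0.23,0.14,0,0,0,-0.27,-1],[0,0,0,0,0,0,-1],[0,0,0,0,0,0,-1]]'
python3 - <<'E'
from h import *
im,d=grab_frame("wrist"); cv2.imwrite("pics/w1.png",im)
im,d=grab_frame("scene"); cv2.imwrite("pics/s1.png",cv2.resize(im[100:260,100:300],None,fx=3,fy=3))
E
```

```text
t: 3.0
ee_pos: [0.607, -0.325, 0.2533]
eef_rot: [[0.999, 0.039, -0.0], [0.039, -0.999, -0.0], [-0.0, 0.0, -1.0]]
ft_force: [-0.3, -0.7, -0.0]
width: 0.0854
grip_force: 0.0
```

View pics/w1.png

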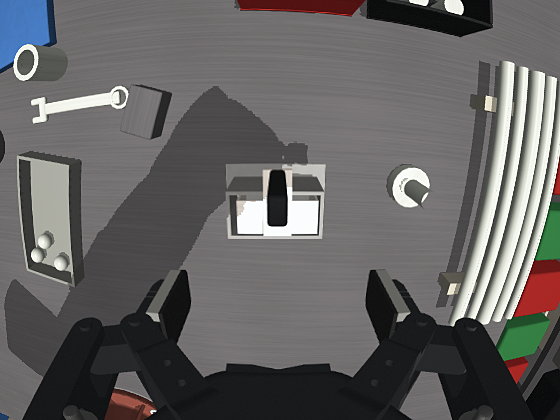

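The wrist view has the handle at (200,277), centred between the fingers and in line with them. I'll lower and grip.

```bash
python3 -m creep '[[0.03,0.02,-0.3,0,0,0,-1],[0,0,-0.3,0,0,0,-1],[0,0,-0.36,0,0,0,-1],[0,0,0,0,0,0,1],[0,0,0,0,0,0,1],[0,0,0,0,0,0,1],[0,0,0,0,0,0,1],[0,0,0,0,0,0,1]]' 90
```

```text
t: 3.9
ee_pos: [0.611, -0.3237, 0.1596]
eef_rot: [[0.999, 0.037, 0.003], [0.037, -0.999, -0.002], [0.002, 0.002, -1.0]]
ft_force: [2.6, -1.4, 11.7]
width: 0.0129
grip_force: 72.6
```

```bash
python3 -m creep '[[0,0,0.2,0,0,0,1],[0,0,0.3,0,0,0,1],[0,0,0.3,0,0,0,1],[0,0,0.3,0,0,0,1],[-0.2,0,0.3,0,0,0,1],[-0.4,0,0.2,0,0,0,1],[-0.4,0,0,0,0,0,1],[0,0,0,0,0,0,1]]'
```

```text
t: 4.7
ee_pos: [0.5065, -0.3224, 0.3183]
eef_rot: [[0.999, 0.035, -0.001], [0.035, -0.999, -0.0], [-0.001, -0.0, -1.0]]
ft_force: [0.5, -0.7, -2.2]
width: 0.0119
grip_force: 88.3
```

```bash
python3 -m creep '[[-0.17,-0.04,0,0,0,-0.28,1],[-0.17,-0.04,0,0,0,-0.28,1],[-0.17,-0.04,0,0,0,-0.28,1],[-0.17,-0.04,0,0,0,-0.28,1],[-0.17,-0.04,0,0,0,-0.28,1],[-0.17,-0.04,0,0,0,-0.28,1],[-0.17,-0.04,0,0,0,-0.28,1],[0,0,0,0,0,0,1]]'
python3 -c "
from h import *
print(get_obs()['joint_positions'].round(2) if hasattr(get_obs()['joint_positions'],'round') else get_obs()['joint_positions'])"
```

```text
t: 5.5
ee_pos: [0.3878, -0.3531, 0.3181]
eef_rot: [[0.552, -0.834, 0.002], [-0.834, -0.552, 0.0], [0.001, -0.002, -1.0]]
ft_force: [-0.1, 0.7, -2.1]
width: 0.0123
grip_force: 88.3
[-0.99 -0.07  0.11  1.76  0.    3.14]
```

```bash
python3 -m creep '[[0,0,0,0,0,0.03,1],[0,0,0,-0.225,-0.149,0,1],[0,0,0,-0.225,-0.149,0,1],[0,0,0,-0.225,-0.149,0,1],[0,0,0,-0.225,-0.149,0,1],[0,0,0,-0.225,-0.149,0,1],[0,0,0,0,0,0,1]]'
python3 -c "
from h import *
print(np.round(get_obs()['joint_positions'],2))"
```

```text
t: 6.2
ee_pos: [0.3983, -0.3561, 0.3132]
eef_rot: [[0.481, -0.825, 0.296], [-0.694, -0.565, -0.447], [0.536, 0.01, -0.844]]
ft_force: [-1.1, 0.6, -3.0]
width: 0.0121
grip_force: 89.2
[-0.97 -0.84 -0.59  1.26 -0.01  3.14]
```

```bash
python3 -m creep '[[0.17,-0.28,-0.1,0,0,0,1],[0.17,-0.28,-0.25,0,0,0,1],[0.17,-0.28,-0.25,0,0,0,1],[0.17,-0.28,-0.25,0,0,0,1],[0.15,-0.28,-0.25,0,0,0,1],[0,0,-0.1,0,0,0,1],[0,0,0,0,0,0,1]]'
python3 - <<'E'
from h import *
o=get_obs();print(np.round(o['joint_positions'],3)); R=np.array(o["eef_rot"]); print("tilt",np.degrees(np.arccos(-R[2,2])),"head",np.degrees(np.arctan2(R[1,2],R[0,2])))
p=np.array(o["ee_pos"]); up=np.array(R)[:,0]  # scoop z = tool x
print("lip est",p+.148*R[:,2]-.060*up)
im,d=grab_frame("scene"); cv2.imwrite("pics/s2.png",cv2.resize(im[100:260,60:260],None,fx=3,fy=3))
E
```

```text
t: 6.9
ee_pos: [0.4807, -0.4968, 0.1993]
eef_rot: [[0.478, -0.826, 0.298], [-0.692, -0.563, -0.452], [0.541, 0.01, -0.841]]
ft_force: [-0.3, 0.7, -1.6]
width: 0.0124
grip_force: 89.2
[-9.92e-01 -3.72e-01 -4.97e-01  8.74e-01  2.00e-03  3.12e+00]
tilt 32.776935226439576 head -56.5704041061496
lip est [ 0.49614907 -0.52217793  0.04238851]
```

View pics/s2.png

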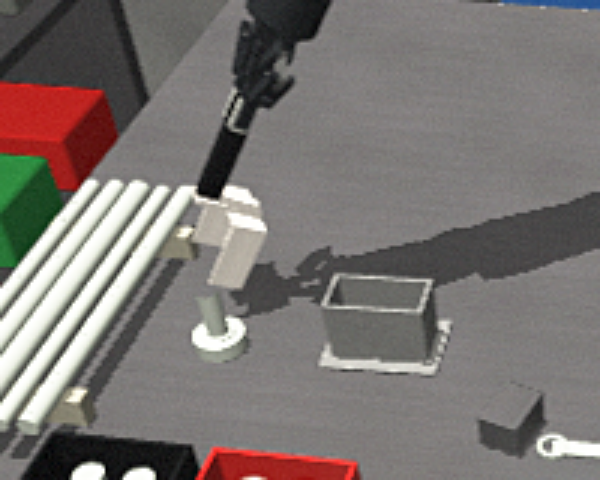

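The scoop is held at the handle tip at (235,130), with the bowl at (235,240) clear of the piston at (215,335) and the stand. I'll set the lip down and pivot it in a soft grip.

```bash
python3 -m creep '[[0,0,-0.2,0,0,0,1],[0,0,-0.2,0,0,0,1],[0,0,-0.1,0,0,0,1],[-0.04,0.06,-0.05,0,0,0,1],[-0.07,0.1,-0.05,0,0,0,1],[-0.07,0.1,-0.05,0,0,0,1],[0,0,0,0,0,0,1]]' 20
python3 - <<'E'
from h import *
im,d=grab_frame("scene"); P=cloud("scene",d)
x,y,z=P[...,0],P[...,1],P[...,2]
cv2.imwrite("pics/s3.png",cv2.resize(im[100:260,60:260],None,fx=3,fy=3))
E
```

```text
t: 7.65
ee_pos: [0.4679, -0.4793, 0.1567]
eef_rot: [[0.467, -0.827, 0.313], [-0.676, -0.562, -0.477], [0.57, 0.011, -0.822]]
ft_force: [-9.1, 8.1, 41.0]
width: 0.0122
grip_force: 94.4
```

View pics/s3.png

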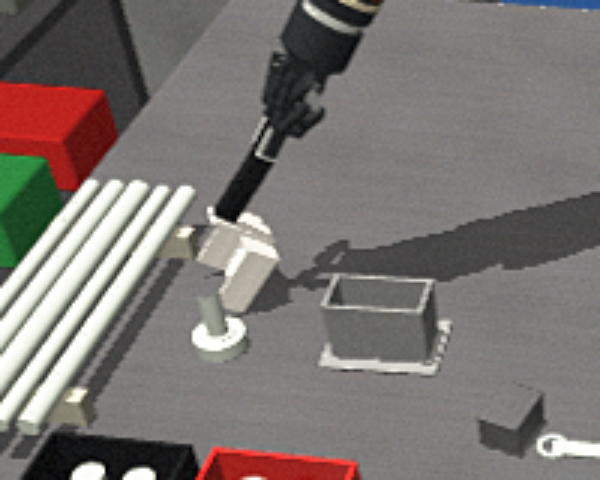

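```bash
python3 -m creep '[[0,0,0.06,0,0,0,0.72],[0,0,0,0,0,0,0.72]]' 20; python3 -m creep '[[0,0,0,0,0,0,0.70]]' 20;  python3 -m creep '[[0,0,0,0,0,0,0.68]]' 20
```

```text
t: 7.9
ee_pos: [0.4657, -0.4763, 0.1553]
eef_rot: [[0.471, -0.827, 0.308], [-0.682, -0.562, -0.468], [0.56, 0.011, -0.828]]
ft_force: [-5.8, 4.1, 22.9]
width: 0.0124
grip_force: 87.9
t: 8.0
ee_pos: [0.4658, -0.4765, 0.1552]
eef_rot: [[0.471, -0.827, 0.307], [-0.682, -0.562, -0.468], [0.56, 0.011, -0.828]]
ft_force: [-6.2, 3.4, 22.2]
width: 0.0133
grip_force: 70.1
t: 8.1
ee_pos: [0.4662, -0.4759, 0.1549]
eef_rot: [[0.471, -0.826, 0.308], [-0.682, -0.563, -0.467], [0.56, 0.01, -0.829]]
ft_force: [-3.6, 6.9, 21.2]
width: 0.0136
grip_force: 52.7
```

```bash
python3 -m creep '[[0,0,0,0,0,0,0.66],[0,0,0,0,0,0,0.645],[0,0,0,0,0,0,0.645]]' 20; python3 -m creep '[[-0.04,0.06,-0.05,0,0,0,0.645],[-0.05,0.08,-0.08,0,0,0,0.645],[-0.05,0.08,-0.1,0,0,0,0.645],[0,0,0,0,0,0,0.645]]'
```

```text
t: 8.4
ee_pos: [0.4659, -0.4755, 0.1541]
eef_rot: [[0.472, -0.826, 0.308], [-0.682, -0.563, -0.466], [0.558, 0.01, -0.829]]
ft_force: [-4.1, 6.1, 20.0]
width: 0.0149
grip_force: 20.6
t: 8.8
ee_pos: [0.4511, -0.4525, 0.1299]
eef_rot: [[0.472, -0.826, 0.306], [-0.683, -0.563, -0.465], [0.557, 0.011, -0.831]]
ft_force: [-9.2, 11.6, 21.7]
width: 0.0155
grip_force: 27.9
```

```bash
python3 -m creep '[[-0.06,0.09,-0.1,0,0,0,0.64],[-0.05,0.08,-0.1,0,0,0,0.64],[-0.05,0.08,-0.1,0,0,0,0.64],[0,0,0,0,0,0,0.64]]'
python3 - <<'E'
from h import *
im,d=grab_frame("scene"); cv2.imwrite("pics/s4.png",cv2.resize(im[100:260,60:260],None,fx=3,fy=3))
E
```

```text
t: 9.2
ee_pos: [0.4333, -0.4248, 0.0926]
eef_rot: [[0.475, -0.826, 0.302], [-0.688, -0.563, -0.458], [0.548, 0.01, -0.836]]
ft_force: [-1.7, 1.8, 2.6]
width: 0.0155
grip_force: 20.5
```

View pics/s4.png

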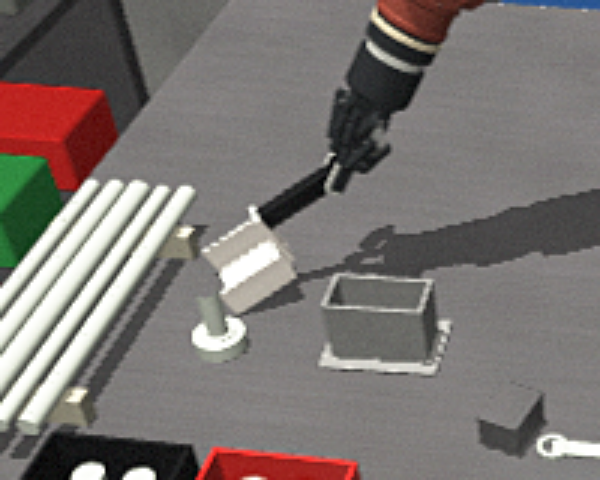

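The pivot works. The bowl at (250,260) is nearly level and the handle rises slightly to the jaws at (335,170). I'll go on to flat and let go.

```bash
python3 -m creep '[[-0.04,0.06,-0.1,0,0,0,0.64],[-0.03,0.04,-0.1,0,0,0,0.64],[-0.02,0.03,-0.1,0,0,0,0.64],[0,0,-0.05,0,0,0,0.64],[0,0,0,0,0,0,0.64]]'; python3 -c "
from h import *
print(np.round(get_obs()['joint_positions'],2))"
```

```text
t: 9.75
ee_pos: [0.4236, -0.4116, 0.054]
eef_rot: [[0.476, -0.827, 0.3], [-0.69, -0.563, -0.455], [0.545, 0.01, -0.839]]
ft_force: [-0.7, -0.0, -0.2]
width: 0.0154
grip_force: 21.3
[-0.99 -0.69 -0.98  0.7   0.    3.12]
```

```bash
python3 -m creep '[[0,0,0,0,0,0,0.5],[0,0,0,0,0,0,0.2],[0,0,0,0,0,0,-0.5],[0,0,0,0,0,0,-1],[0,0,0,0,0,0,-1],[-0.06,0.09,0.17,0,0,0,-1],[-0.1,0.15,0.3,0,0,0,-1],[-0.1,0.15,0.3,0,0,0,-1],[0,0,0.3,0,0,0,-1],[0,0,0,0,0,0,-1]]'
python3 - <<'E'
from h import *
np.set_printoptions(precision=3,suppress=True)
for cam in ("scene","top"):
    im,d=grab_frame(cam); P=cloud(cam,d); np.save(cam+"5.npy",P)
    if cam=="scene": cv2.imwrite("pics/s5.png",cv2.resize(im[100:260,60:260],None,fx=3,fy=3))
    for t in["scoop","scoop_grip","scoop_lip","piston"]:
        for q in landmark_of(cam,t)[:1]: print(cam,t,q["score"],q["position"],P[int(q["position"][0]),int(q["position"][1])])
E
```

```text
t: 10.75
ee_pos: [0.4119, -0.3844, 0.1676]
eef_rot: [[0.478, -0.828, 0.293], [-0.693, -0.561, -0.452], [0.539, 0.013, -0.842]]
ft_force: [0.6, -0.1, 0.3]
width: 0.0855
grip_force: 0.0
scene scoop 0.81 [196.5, 144.3] [ 0.525 -0.488  0.029]
scene scoop_grip 0.59 [174.6, 161.8] [ 0.454 -0.444  0.075]
scene scoop_lip 0.81 [196.7, 132.9] [ 0.502 -0.545  0.004]
scene piston 0.7 [203.0, 311.7] [0.464 0.083 0.011]
top scoop 0.69 [255.2, 456.9] [ 0.487 -0.5    0.004]
top scoop_grip 0.74 [270.7, 443.7] [ 0.444 -0.434  0.072]
top scoop_lip 0.67 [250.9, 467.9] [ 0.502 -0.534  0.001]
top piston 0.57 [252.9, 269.5] [0.481 0.058 0.027]
```

View pics/s5.png

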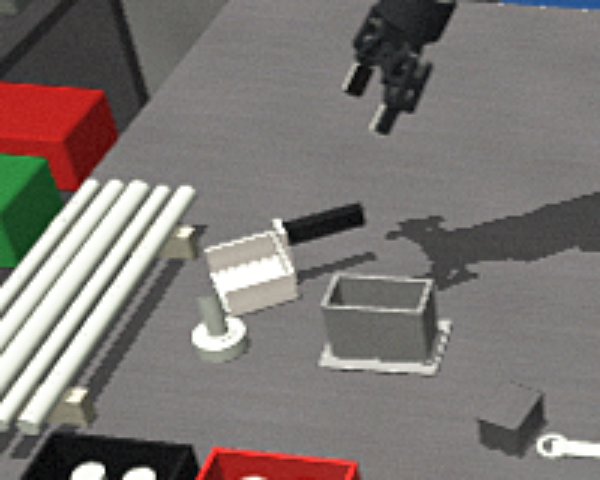

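The scoop lies flat: bowl at (250,265), open side up, handle level at (320,222). The network points have the right heights (handle top about 73 mm). Next I'll measure the handle line.

Run:
```python
from h import *
np.set_printoptions(precision=4,suppress=True)
for cam in ("scene","top"):
    P=np.load(cam+"5.npy"); x,y,z=P[...,0],P[...,1],P[...,2]
    m=(abs(x-.45)<.12)&(abs(y+.44)<.13)&(z>.063)&(z<.082); q=P[m]
    r=cv2.minAreaRect(q[:,:2].astype(np.float32)); print(cam,len(q),r,np.median(z[m]),cv2.boxPoints(r).tolist())
    m=(abs(x-.48)<.09)&(abs(y+.48)<.09)&(z>.015)&(z<.05); r=cv2.minAreaRect(P[m][:,:2].astype(np.float32)); print("bowl",r)
o=get_obs(); print(o["joint_positions"])
```

```text
scene 243 ((0.49826470017433167, -0.39434877038002014), (0.16379904747009277, 0.1002749502658844), 30.014619827270508) 0.07253500149372016 [[0.40226826071739197, -0.3919026851654053], [0.4524278938770294, -0.47873055934906006], [0.5942611694335938, -0.396794855594635], [0.5441014766693115, -0.3099669814109802]]
bowl ((0.46268999576568604, -0.48141926527023315), (0.1095936968922615, 0.18436700105667114), 50.5067253112793)
top 305 ((0.49635934829711914, -0.3948225975036621), (0.16715341806411743, 0.09568765014410019), 33.139625549316406) 0.07236672004144573 [[0.4002218246459961, -0.40045082569122314], [0.45253244042396545, -0.48057401180267334], [0.5924968719482422, -0.3891943693161011], [0.5401862859725952, -0.3090711832046509]]
bowl ((0.47631287574768066, -0.49928954243659973), (0.11191363632678986, 0.18120035529136658), 58.549072265625)
[-0.9771 -0.8369 -0.8661  0.9809 -0.0105  3.1333]
```

Run:
```python
from h import *
np.set_printoptions(precision=4,suppress=True)
for cam in ("scene","top"):
    P=np.load(cam+"5.npy"); x,y,z=P[...,0],P[...,1],P[...,2]
    m=(abs(x-.43)<.07)&(abs(y+.44)<.06)&(z>.066)&(z<.08)&(x<.49); q=P[m]
    r=cv2.minAreaRect(q[:,:2].astype(np.float32)); print(cam,len(q),r,np.median(z[m]))
    q=q-q.mean(0); u=np.linalg.svd(q[:,:2],full_matrices=False)[2][0]; print(np.degrees(np.arctan2(u[1],u[0])))
    m=(abs(x-.48)<.07)&(y<-.42)&(y>-.58)&(z>.028)&(z<.045)&(x<.56); r=cv2.minAreaRect(P[m][:,:2].astype(np.float32)); print("bowl rim",r,m.sum())
```

```text
scene 129 ((0.4365040957927704, -0.43058761954307556), (0.03095323219895363, 0.10005127638578415), 36.81209945678711) 0.07314333520843719
-56.74552678417791
bowl rim ((0.4864647090435028, -0.5007274746894836), (0.0968952476978302, 0.0855427235364914), 34.96123504638672) 177
top 222 ((0.4353572726249695, -0.43542635440826416), (0.029627172276377678, 0.0949040949344635), 39.21812057495117) 0.07230087310388111
124.17699735436197
bowl rim ((0.48537713289260864, -0.5026693940162659), (0.08895176649093628, 0.08742932230234146), 34.375465393066406) 136
```

```bash
python3 -m creep '[[0.08,-0.14,0,0.228,0.148,0,-1],[0.08,-0.14,0,0.228,0.148,0,-1],[0.08,-0.14,0,0.228,0.148,0,-1],[0.08,-0.14,0,0.228,0.148,0,-1],[0,0,0,0,0,0,-1],[0,0,0,0,0,0,-1]]'; python3 -c "
from h import *
print(np.round(get_obs()['joint_positions'],3))
print(np.degrees(get_obs()['joint_positions'][0]))"
```

```text
t: 11.85
ee_pos: [0.4278, -0.4135, 0.1652]
eef_rot: [[0.551, -0.826, 0.117], [-0.806, -0.563, -0.182], [0.216, 0.006, -0.976]]
ft_force: [-0.1, 0.9, 1.0]
width: 0.0852
grip_force: 0.0
[-9.860e-01 -2.120e-01 -3.130e-01  1.252e+00 -3.000e-03  3.127e+00]
-56.49869803291097
```

```bash
python3 -m creep '[[0.08,-0.13,0,0.175,0.113,0,-1],[0.08,-0.13,0,0.175,0.113,0,-1],[0,0,0,0,0,0,-1],[0,0,-0.2,0,0,0,-1],[0,0,-0.3,0,0,0,-1],[0,0,0,0,0,0,-1]]'; python3 -c "
from h import *
print(np.round(get_obs()['joint_positions'],3))"
```

```text
t: 12.45
ee_pos: [0.4394, -0.4316, 0.1156]
eef_rot: [[0.564, -0.825, 0.022], [-0.825, -0.565, -0.036], [0.043, 0.002, -0.999]]
ft_force: [-0.0, 1.0, 0.3]
width: 0.0851
grip_force: 0.0
[-9.880e-01  9.800e-02 -8.500e-02  1.345e+00 -1.000e-03  3.125e+00]
```

```bash
python3 -m creep '[[0.04,-0.08,-0.15,0.067,0.044,0,-1],[0,0,-0.2,0,0,0,-1],[0,0,-0.2,0,0,0,-1],[0,0,0,0,0,0,0.4],[0,0,0,0,0,0,1],[0,0,0,0,0,0,1],[0,0,0,0,0,0,1],[0,0,0,0,0,0,1],[0,0,0,0,0,0,1]]' 110; python3 -c "
from h import *
print(np.round(get_obs()['joint_positions'],3))"
```

```text
t: 13.35
ee_pos: [0.445, -0.4426, 0.0635]
eef_rot: [[0.564, -0.826, 0.001], [-0.826, -0.564, -0.004], [0.004, 0.001, -1.0]]
ft_force: [-0.0, -0.1, 0.3]
width: 0.0001
grip_force: 0.0
[-9.900e-01  2.070e-01 -6.000e-02  1.300e+00 -1.000e-03  3.123e+00]
```

Run:
```python
from h import *
np.set_printoptions(precision=4,suppress=True)
S=[]
for cam in ("scene","top","wrist"):
    im,d=grab_frame(cam); 
    if cam=="scene": S.append(cv2.resize(im[120:260,60:260],(400,280)))
    elif cam=="top": S.append(cv2.resize(im[200:305,390:540],(400,280)))
    else: S.append(cv2.resize(im,(400,300)))
    if cam!="wrist":
        P=cloud(cam,d);np.save(cam+"6.npy",P); x,y,z=P[...,0],P[...,1],P[...,2]
        for t in["scoop","scoop_grip","scoop_lip"]:
            for q in landmark_of(cam,t)[:1]: print(cam,t,q["score"],q["position"],P[int(q["position"][0]),int(q["position"][1])])
        m=(abs(x-.48)<.09)&(y<-.42)&(y>-.6)&(z>.028)&(z<.045)&(x<.56); r=cv2.minAreaRect(P[m][:,:2].astype(np.float32)); print("bowl rim",r,m.sum())
C=np.zeros((580,800,3),np.uint8); C[:280,:400]=S[0];C[:280,400:]=S[1];C[280:,:400]=S[2]; cv2.imwrite("pics/c6.png",C)
```

```text
scene scoop 0.85 [196.4, 145.4] [ 0.5304 -0.4812  0.0343]
scene scoop_grip 0.82 [174.6, 162.2] [ 0.4559 -0.4391  0.0767]
scene scoop_lip 0.65 [196.1, 133.6] [ 0.4998 -0.5428  0.002 ]
bowl rim ((0.4699557423591614, -0.5207227468490601), (0.15832559764385223, 0.09155680239200592), 43.92774963378906) 185
top scoop 0.91 [254.7, 460.0] [ 0.4898 -0.5124  0.0013]
top scoop_grip 0.66 [271.0, 446.2] [ 0.4419 -0.4323  0.0952]
top scoop_lip 0.64 [246.0, 467.8] [ 0.5142 -0.5349 -0.001 ]
bowl rim ((0.5218564867973328, -0.4806376099586487), (0.010913413017988205, 0.08020967245101929), 41.18857192993164) 52
```

View pics/c6.png

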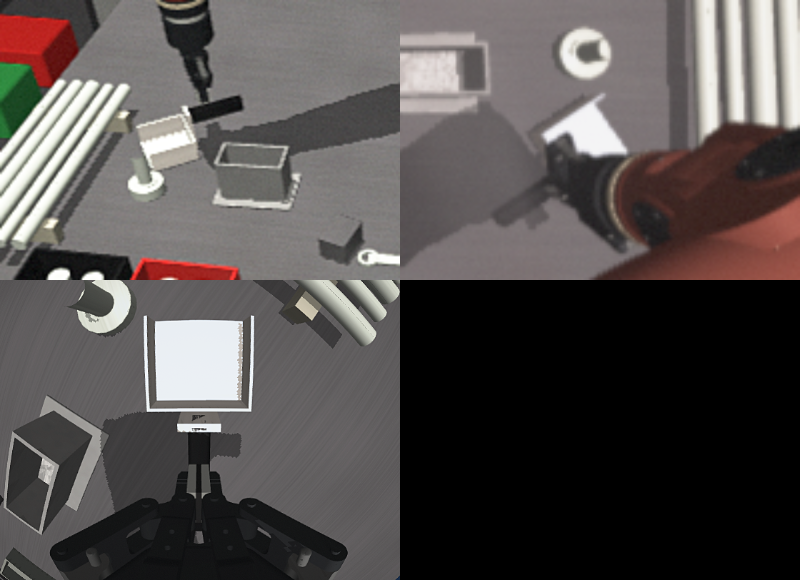

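```bash
python3 - <<'E'
from h import *
o=get_obs(); print({k:np.round(o[k],4) for k in("t","ee_pos","width","grip_force","ft_force")})
im,d=grab_frame("wrist"); cv2.imwrite("pics/w7.png",cv2.resize(im[150:400,170:390],None,fx=2.6,fy=2.4))
T=get_calibration("wrist"); print(T["T"].round(3).tolist(),T["vertical_fov"],T["cx"],T["cy"]); 
for r in range(190,400,12): print(r,[round(float(v),3) for v in d[r,240:320:8]])
E
python3 -m creep '[[0,0,0,0,0,0,1]]'
```

```text
{'t': np.float64(13.8), 'ee_pos': array([ 0.4449, -0.4424,  0.063 ]), 'width': np.float64(-0.0), 'grip_force': np.float64(0.0), 'ft_force': array([-0.2836,  0.3609, -0.4526])}
[[-0.825, -0.536, -0.181, 0.491], [-0.566, 0.782, 0.262, -0.51], [0.001, 0.318, -0.948, 0.226], [0.0, 0.0, 0.0, 1.0]] 65.70646984690485 277.7450049547674 208.65368936722444
190 [0.234, 0.232, 0.178, 0.179, 0.178, 0.177, 0.179, 0.178, 0.177, 0.234]
202 [0.235, 0.159, 0.159, 0.16, 0.159, 0.159, 0.159, 0.159, 0.159, 0.236]
214 [0.238, 0.239, 0.239, 0.163, 0.162, 0.161, 0.161, 0.238, 0.239, 0.238]
226 [0.242, 0.243, 0.242, 0.164, 0.164, 0.164, 0.164, 0.242, 0.242, 0.241]
238 [0.245, 0.245, 0.245, 0.168, 0.164, 0.166, 0.166, 0.245, 0.245, 0.247]
250 [0.247, 0.248, 0.248, 0.169, 0.169, 0.168, 0.168, 0.249, 0.247, 0.248]
262 [0.251, 0.252, 0.251, 0.15, 0.151, 0.149, 0.151, 0.252, 0.251, 0.252]
274 [0.254, 0.257, 0.147, 0.141, 0.139, 0.141, 0.14, 0.147, 0.147, 0.255]
286 [0.258, 0.137, 0.138, 0.13, 0.13, 0.131, 0.131, 0.137, 0.137, 0.258]
298 [0.262, 0.129, 0.12, 0.121, 0.124, 0.122, 0.124, 0.12, 0.12, 0.263]
310 [0.114, 0.112, 0.112, 0.113, 0.122, 0.125, 0.113, 0.113, 0.113, 0.112]
322 [0.105, 0.107, 0.106, 0.106, 0.117, 0.127, 0.107, 0.107, 0.106, 0.106]
334 [0.093, 0.093, 0.093, 0.094, 0.117, 0.129, 0.102, 0.093, 0.093, 0.093]
346 [0.089, 0.087, 0.088, 0.092, 0.118, 0.19, 0.117, 0.088, 0.089, 0.087]
358 [0.083, 0.083, 0.083, 0.093, 0.118, 0.284, 0.114, 0.083, 0.083, 0.082]
370 [0.08, 0.078, 0.079, 0.087, 0.088, 0.088, 0.087, 0.083, 0.079, 0.079]
382 [0.075, 0.074, 0.076, 0.083, 0.082, 0.082, 0.082, 0.081, 0.076, 0.075]
394 [0.07, 0.07, 0.076, 0.077, 0.076, 0.077, 0.076, 0.078, 0.071, 0.07]
t: 13.95
ee_pos: [0.4449, -0.4424, 0.063]
eef_rot: [[0.564, -0.826, 0.001], [-0.826, -0.564, -0.003], [0.003, 0.001, -1.0]]
ft_force: [-0.2, 0.2, 0.3]
width: -0.0001
grip_force: 0.0
```

View pics/w7.png

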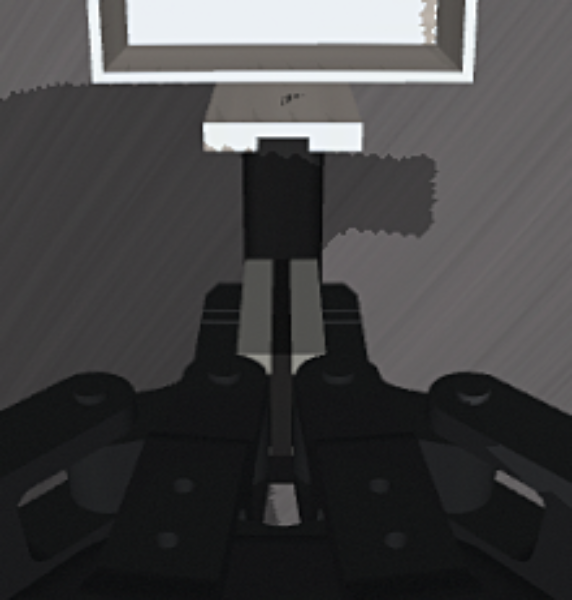

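The wrist view shows the shut pads at (280,300) lying over the handle line. By depth, their tips are at z of about 0.09, above the handle top at 0.074, so they closed over the handle and not around it. I'll measure the fingertips against the TCP.

```bash
cat >> h.py <<'E'
def wcloud():
    im,d=grab_frame("wrist"); k=get_calibration("wrist"); f=210/np.tan(np.radians(k["vertical_fov"])/2)
    rr,cc=np.mgrid[:420,:560]; u,v=cc-k["cx"],rr-k["cy"]; r=np.hypot(u,v)+1e-9; t=np.tan(np.minimum(r/f,1.5))
    P=np.stack([u/r*t*d,v/r*t*d,d],-1)@k["T"][:3,:3].T+k["T"][:3,3]; return im,np.where(d[...,None]>0,P,np.nan)
def tips():
    o=get_obs(); R=np.array(o["eef_rot"]); p=np.array(o["ee_pos"]); im,P=wcloud(); Q=(P-p)@R
    m=(abs(Q[...,0])<.014)&(abs(Q[...,1])<.06)&(Q[...,2]>-.08)&(Q[...,2]<.06)
    for lo in np.arange(-.06,.06,.008):
        s=m&(abs(Q[...,1]-lo-.004)<.004)
        if s.sum()>5: print("y %.3f n %d zmax %.4f z98 %.4f x %.4f"%(lo+.004,s.sum(),np.nanmax(Q[s][:,2]),np.percentile(Q[s][:,2],90),np.median(Q[s][:,0])))
E
python3 -m creep '[[0,0,0.3,0,0,0,1],[0,0,0.5,0,0,0,1],[0,0,0.3,0,0,0,1],[0,0,0,0,0,0,1]]'
python3 -c "
from h import *
tips()"
python3 -m creep '[[0,0,0,0,0,0,-1],[0,0,0,0,0,0,-1],[0,0,0,0,0,0,-1],[0,0,0,0,0,0,-1],[0,0,0,0,0,0,-1]]'
python3 -c "
from h import *
tips()"
```

```text
t: 14.35
ee_pos: [0.4463, -0.4446, 0.1789]
eef_rot: [[0.564, -0.826, 0.005], [-0.826, -0.564, -0.01], [0.011, 0.001, -1.0]]
ft_force: [0.0, -0.8, 0.8]
width: -0.0001
grip_force: 0.0
y -0.040 n 196 zmax -0.0710 z98 -0.0735 x 0.0110
y -0.032 n 986 zmax -0.0622 z98 -0.0687 x 0.0106
y -0.024 n 1446 zmax -0.0602 z98 -0.0676 x 0.0077
y -0.016 n 558 zmax -0.0260 z98 -0.0456 x 0.0065
y -0.008 n 1359 zmax -0.0203 z98 -0.0306 x 0.0108
y 0.000 n 1985 zmax -0.0193 z98 -0.0326 x 0.0097
y 0.008 n 1423 zmax -0.0205 z98 -0.0304 x 0.0108
y 0.016 n 593 zmax -0.0251 z98 -0.0374 x 0.0066
y 0.024 n 1402 zmax -0.0598 z98 -0.0671 x 0.0071
y 0.032 n 1051 zmax -0.0613 z98 -0.0684 x 0.0106
y 0.040 n 268 zmax -0.0702 z98 -0.0727 x 0.0110
t: 14.9
ee_pos: [0.4447, -0.4422, 0.1725]
eef_rot: [[0.564, -0.826, 0.0], [-0.826, -0.564, -0.003], [0.003, 0.001, -1.0]]
ft_force: [-0.0, -0.1, 0.0]
width: 0.0725
grip_force: 0.0
y -0.056 n 281 zmax -0.0704 z98 -0.0723 x 0.0074
y -0.048 n 624 zmax -0.0356 z98 -0.0424 x 0.0074
y -0.040 n 1272 zmax -0.0277 z98 -0.0399 x 0.0112
y -0.032 n 1024 zmax -0.0284 z98 -0.0343 x 0.0025
y 0.032 n 36 zmax -0.0557 z98 -0.0767 x 0.0123
y 0.040 n 2201 zmax -0.0285 z98 -0.0367 x 0.0098
y 0.048 n 637 zmax -0.0353 z98 -0.0423 x 0.0076
y 0.056 n 298 zmax -0.0699 z98 -0.0723 x 0.0074
```

The fingertips stand about 20 mm behind the reported TCP, not 19 mm ahead of it. The jaws are therefore 39 mm higher than the readout implies, which explains the miss. I'll grasp 40 mm lower.

```bash
python3 -m creep '[[0,0,-0.3,0,0,0,-1],[0,0,-0.4,0,0,0,-1],[0,0,-0.4,0,0,0,-1],[0,0,-0.25,0,0,0,-1],[0,0,-0.15,0,0,0,-1],[0,0,0,0,0,0,-0.2]]' 110
python3 -m creep '[[0,0,0,0,0,0,1],[0,0,0,0,0,0,1],[0,0,0,0,0,0,1],[0,0,0,0,0,0,1],[0,0,0,0,0,0,1],[0,0,0,0,0,0,1]]' 110; python3 -c "
from h import *
print(np.round(get_obs()['joint_positions'],3))"
```

```text
t: 15.55
ee_pos: [0.444, -0.4411, 0.021]
eef_rot: [[0.564, -0.826, -0.001], [-0.826, -0.564, -0.001], [-0.0, 0.001, -1.0]]
ft_force: [-0.4, -0.1, 0.5]
width: 0.0728
grip_force: 0.0
t: 16.15
ee_pos: [0.4452, -0.4431, 0.0245]
eef_rot: [[0.564, -0.826, 0.002], [-0.826, -0.564, -0.005], [0.005, 0.001, -1.0]]
ft_force: [-1.7, 1.7, 5.8]
width: 0.0143
grip_force: 107.5
[-9.900e-01  2.330e-01 -1.030e-01  1.230e+00 -1.000e-03  3.123e+00]
```

```bash
python3 -m creep '[[0,0,0.3,0,0,0,1],[0,0,0.4,0,0,0,1],[0,0,0.5,0,0,0,1],[0,0,0.4,0,0,0,1],[0,0,0.3,0,0,0.28,1],[0.07,0.18,0.1,0,0,0.28,1],[0.07,0.18,0,0,0,0.28,1],[0.07,0.18,0,0,0,0.28,1],[0.07,0.18,0,0,0,0.28,1],[0.07,0.18,0,0,0,0.28,1],[0.07,0.18,0,0,0,0.28,1],[0.07,0.18,0,0,0,0.28,1]]'
python3 -m creep '[[0.07,0.18,0,0,0,0.28,1],[0.07,0.18,0,0,0,0.28,1],[0.07,0.18,0,0,0,0.28,1],[0.07,0.18,0,0,0,0.28,1],[0.07,0.18,0,0,0,0.28,1],[0.07,0.18,0,0,0,0.28,1],[0.07,0.18,0,0,0,0.28,1],[0.07,0.18,0,0,0,0.28,1],[0.07,0.18,0,0,0,0.28,1],[0.07,0.18,0,0,0,0.28,1],[0.07,0.18,0,0,0,0.28,1],[0,0,0,0,0,0,1]]'; python3 -c "
from h import *
print(np.round(get_obs()['joint_positions'],3))"
```

```text
t: 17.35
ee_pos: [0.494, -0.3157, 0.2232]
eef_rot: [[0.979, 0.206, 0.004], [0.206, -0.979, -0.001], [0.003, 0.001, -1.0]]
ft_force: [-0.3, -0.1, -2.1]
width: 0.0143
grip_force: 107.7
t: 18.55
ee_pos: [0.5713, -0.1166, 0.2233]
eef_rot: [[-0.247, 0.969, 0.001], [0.969, 0.247, 0.004], [0.004, 0.002, -1.0]]
ft_force: [-0.3, 0.1, -2.3]
width: 0.0141
grip_force: 107.6
[-0.428  0.056  0.067  1.583  0.004  0.894]
```

```bash
python3 -m creep '[[0.09,0.163,0,0,0,0.276,1],[0.09,0.163,0,0,0,0.276,1],[0.09,0.163,0,0,0,0.276,1],[0.09,0.163,0,0,0,0.276,1],[0.09,0.163,0,0,0,0.276,1],[0.09,0.163,0,0,0,0.276,1],[0.09,0.163,0,0,0,0.276,1],[0.09,0.163,0,0,0,0.276,1],[0,0,0,0,0,0,1],[0,0,0,0,0,0,1]]'
cat > m.py <<'E'
from h import *
np.set_printoptions(precision=4,suppress=True)
o=get_obs(); R=np.array(o["eef_rot"]); p=np.array(o["ee_pos"]); im,P=wcloud(); np.save("w.npy",P); cv2.imwrite("pics/wl.png",im)
print(p,"yaw",np.degrees(np.arctan2(R[1,0],R[0,0])),"j",np.round(o["joint_positions"],2))
Q=(P-p)@R; np.save("q.npy",Q)
m=(Q[...,0]>.02)&(Q[...,0]<.16)&(abs(Q[...,1])<.06)&(Q[...,2]>-.1)&(Q[...,2]<.045)
q=Q[m]; print("scoop z hist",np.histogram(q[:,2],bins=np.arange(-.05,.05,.005)))
E
python3 m.py
python3 - <<'E'
from h import *
np.set_printoptions(precision=4,suppress=True)
Q=np.load("q.npy"); P=np.load("w.npy")
m=(Q[...,0]>.02)&(Q[...,0]<.17)&(abs(Q[...,1])<.06)&(Q[...,2]>-.025)&(Q[...,2]<.0)
r=cv2.minAreaRect(Q[m][:,:2].astype(np.float32)); print("bowl rim in tool",r,m.sum())
b=(P[...,2]>.027)&(P[...,2]<.04)&(P[...,0]>.38)&(P[...,0]<.67)&(abs(P[...,1]-.034)<.09)
if b.sum()>10: r=cv2.minAreaRect(P[b][:,:2].astype(np.float32)); print("bin rim",r,b.sum(),cv2.boxPoints(r))
E
```

```text
t: 19.55
ee_pos: [0.6427, 0.0114, 0.2229]
eef_rot: [[-0.985, 0.175, -0.003], [0.175, 0.985, 0.002], [0.004, 0.001, -1.0]]
ft_force: [-0.6, 0.1, -2.4]
width: 0.0142
grip_force: 107.7
[0.6427 0.0114 0.2229] yaw 169.94096548311916 j [-0.19  0.25  0.27  1.6   0.   -0.01]
scoop z hist (array([ 2078,   362,   298,   281,   253,   235,   353,  3487,  1244,
        1192,  1051,   977,   901,   982, 19328,     0,     0,     0,
           0]), array([-0.05 , -0.045, -0.04 , -0.035, -0.03 , -0.025, -0.02 , -0.015,
       -0.01 , -0.005, -0.   ,  0.005,  0.01 ,  0.015,  0.02 ,  0.025,
        0.03 ,  0.035,  0.04 ,  0.045]))
bowl rim in tool ((0.07427876442670822, -0.0005461461842060089), (0.08905893564224243, 0.08059685677289963), 89.92575073242188) 6511
bin rim ((0.47315749526023865, 0.04112842679023743), (0.10888831317424774, 0.05867990106344223), 80.11048889160156) 1208 [[ 0.4349 -0.0075]
 [ 0.4927 -0.0175]
 [ 0.5114  0.0897]
 [ 0.4536  0.0998]]
```

```bash
python3 -m creep '[[0.023,0.01,-0.3,0,0,0.016,1],[0,0,-0.4,0,0,0,1],[0,0,-0.4,0,0,0,1],[0,0,-0.3,0,0,0,1],[0,0,-0.2,0,0,0,1],[0,0,-0.1,0,0,0,1],[0,0,0,0,0,0,1],[0,0,0,0,0,0,1]]'; python3 m.py
python3 - <<'E'
from h import *
np.set_printoptions(precision=4,suppress=True)
P=np.load("w.npy")
b=(P[...,2]>.027)&(P[...,2]<.04)&(P[...,0]>.38)&(P[...,0]<.69)&(abs(P[...,1]-.034)<.09)
print(b.sum(),P[b].min(0),P[b].max(0))
o=get_obs();R=np.array(o["eef_rot"]);p=np.array(o["ee_pos"])
bx=np.array([.986,-.167]);by=np.array([.167,.986])
c=P[b][:,:2]-[.5225,.033]; u=c@bx; v=c@by
for lo in np.arange(-.1,.14,.02):
    s=(u>lo)&(u<lo+.02); 
    if s.sum()>5: print(round(lo,3),s.sum(),np.percentile(v[s],[1,99]),np.unique(np.round(v[s],2)))
E
```

```text
t: 20.4
ee_pos: [0.6448, 0.0125, 0.0539]
eef_rot: [[-0.987, 0.163, -0.004], [0.163, 0.987, 0.002], [0.004, 0.001, -1.0]]
ft_force: [-4.6, 0.2, -4.2]
width: 0.0143
grip_force: 107.6
[0.6448 0.0125 0.0539] yaw 170.59231196713006 j [-0.18  0.27 -0.    1.3   0.   -0.02]
scoop z hist (array([ 2019,   340,   326,   283,   254,   231,   454,  3468,  1253,
        1170,  1065,   983,   887,  2035, 19533,   179,   191,   171,
         177]), array([-0.05 , -0.045, -0.04 , -0.035, -0.03 , -0.025, -0.02 , -0.015,
       -0.01 , -0.005, -0.   ,  0.005,  0.01 ,  0.015,  0.02 ,  0.025,
        0.03 ,  0.035,  0.04 ,  0.045]))
21790 [ 0.4915 -0.0224  0.0271] [0.6302 0.0901 0.04  ]
-0.04 75 [-0.0537  0.0541] [-0.05  0.05]
-0.02 767 [-0.0534  0.0544] [-0.05  0.05]
0.0 2921 [-0.0497  0.0539] [-0.05 -0.04 -0.03 -0.02 -0.01 -0.    0.01  0.02  0.03  0.04  0.05]
0.02 5384 [-0.0418  0.0537] [-0.04 -0.03 -0.02 -0.01 -0.    0.01  0.02  0.03  0.04  0.05  0.06]
0.04 5337 [-0.0417  0.0539] [-0.04 -0.03 -0.02 -0.01 -0.    0.01  0.02  0.03  0.04  0.05  0.06]
0.06 5147 [-0.0416  0.0541] [-0.04 -0.03 -0.02 -0.01  0.    0.01  0.02  0.03  0.04  0.05  0.06]
0.08 2159 [-0.0413  0.0547] [-0.04 -0.03 -0.02 -0.01 -0.    0.01  0.02  0.03  0.04  0.05  0.06]
```

```bash
python3 -m creep '[[0,0,-0.1,0,0,0,1],[0,0,-0.1,0,0,0,1],[0,0,-0.03,0,0,0,1],[0,0,0,0,0,0,1],[0,0,0,0,0,0,1]]'
```

```text
t: 20.95
ee_pos: [0.6449, 0.0131, 0.0304]
eef_rot: [[-0.987, 0.162, -0.004], [0.162, 0.987, 0.002], [0.004, 0.001, -1.0]]
ft_force: [-3.8, 1.0, -4.0]
width: 0.0145
grip_force: 107.7
```

```bash
python3 -m creep '[[-0.06,0.01,-0.01,0,0,0,1],[-0.06,0.01,0,0,0,0,1],[-0.06,0.01,0,0,0,0,1],[0,0,0,0,0,0,1]]'; python3 -m creep '[[0,0,-0.01,0,0,0,1],[0,0,0,0,0,0,1]]'
```

```text
t: 21.35
ee_pos: [0.6268, 0.0161, 0.0297]
eef_rot: [[-0.987, 0.162, -0.002], [0.162, 0.987, 0.002], [0.003, 0.001, -1.0]]
ft_force: [-1.1, 0.2, -0.4]
width: 0.0145
grip_force: 107.9
t: 21.55
ee_pos: [0.6273, 0.016, 0.0294]
eef_rot: [[-0.987, 0.162, -0.002], [0.162, 0.987, 0.002], [0.003, 0.001, -1.0]]
ft_force: [-4.0, 0.8, 9.5]
width: 0.0142
grip_force: 109.7
```

```bash
python3 -m creep '[[-0.069,0.0117,0.002,0,0,0,1],[-0.069,0.0117,0,0,0,0,1],[-0.069,0.0117,0,0,0,0,1],[-0.069,0.0117,0,0,0,0,1],[-0.069,0.0117,0,0,0,0,1],[-0.069,0.0117,0,0,0,0,1],[-0.069,0.0117,0,0,0,0,1],[-0.05,0.008,0,0,0,0,1],[-0.05,0.008,0,0,0,0,1],[0,0,0,0,0,0,1]]'
cat > balls.py <<'E'
from h import *
from collections import deque
np.set_printoptions(precision=3,suppress=True)
o=get_obs(); R=np.array(o["eef_rot"]); p=np.array(o["ee_pos"]); im,P=wcloud(); Q=(P-p)@R
print(p, "F",np.round(o["ft_force"],1)); cv2.imwrite("pics/wl.png",im)
c=Q-[.0743,-.0005,0]; h=.0245-c[...,2]   # scoop frame: x,y, height above underside
m=(h>.018)&(h<.034)&(c[...,0]>-.036)&(c[...,0]<.09)&(abs(c[...,1])<.0395+.1*(c[...,0]>.042))
n,l,s,ce=cv2.connectedComponentsWithStats(m.astype(np.uint8))
for i in range(1,n):
    if s[i,4]>60:
        q=c[l==i]; print("blob px",ce[i],s[i,4],"scoop xy",np.median(q[:,:2],0),"min",q[:,:2].min(0),"max",q[:,:2].max(0),"top",h[l==i].max())
for q in landmark_of("wrist","ball0_center"):
    r,cc=map(int,q["position"]); print("net",round(q["score"],2),r,cc,c[r,cc],h[r,cc])
E
python3 balls.py
```

```text
t: 22.55
ee_pos: [0.5695, 0.0256, 0.0296]
eef_rot: [[-0.987, 0.162, -0.0], [0.162, 0.987, 0.001], [0.001, 0.001, -1.0]]
ft_force: [0.9, -0.6, 8.8]
width: 0.014
grip_force: 109.1
[0.57  0.026 0.03 ] F [ 0.9 -0.6  8.8]
blob px [176.865  19.666] 653 scoop xy [ 0.053 -0.049] min [ 0.042 -0.054] max [ 0.066 -0.048] top 0.031726530948106825
blob px [344.17   20.718] 1538 scoop xy [0.052 0.033] min [0.041 0.022] max [0.065 0.046] top 0.028723037221585198
blob px [380.632  20.017] 661 scoop xy [0.053 0.051] min [0.042 0.049] max [0.067 0.055] top 0.03159889567482454
blob px [294.836  27.17 ] 1624 scoop xy [0.047 0.009] min [ 0.036 -0.003] max [0.06  0.021] top 0.027841779710934253
blob px [242.544  30.879] 1635 scoop xy [ 0.045 -0.017] min [ 0.034 -0.03 ] max [ 0.059 -0.006] top 0.028444920409589625
net 0.63 292 280 [-0.067  0.001 -0.049] 0.07300138189310768
```

```bash
python3 -m creep '[[-0.04,0.0067,0,0,0,0,1],[-0.04,0.0067,0,0,0,0,1],[-0.04,0.0067,0,0,0,0,1],[-0.04,0.0067,0,0,0,0,1],[-0.04,0.0067,0,0,0,0,1],[0,0,0,0,0,0,1]]'; python3 balls.py
```

```text
t: 23.25
ee_pos: [0.5504, 0.0289, 0.0297]
eef_rot: [[-0.987, 0.162, 0.001], [0.162, 0.987, 0.001], [-0.001, 0.002, -1.0]]
ft_force: [6.7, 1.4, 6.4]
width: 0.0143
grip_force: 108.9
[0.55  0.029 0.03 ] F [6.7 1.4 6.4]
blob px [279.277  34.035] 7121 scoop xy [ 0.046 -0.   ] min [ 0.025 -0.054] max [0.056 0.055] top 0.03201111155746691
blob px [280.793  47.631] 1815 scoop xy [0.036 0.002] min [ 0.025 -0.011] max [0.05  0.014] top 0.029785565323170143
net 0.61 49 231 [ 0.036 -0.022 -0.002] 0.026573114630861268
```

```bash
python3 -m creep '[[-0.03,0.005,0,0,0,0,1],[-0.03,0.005,0,0,0,0,1],[-0.03,0.005,0,0,0,0,1],[0,0,0,0,0,0,1]]'; python3 balls.py
```

```text
t: 23.75
ee_pos: [0.5416, 0.0302, 0.0297]
eef_rot: [[-0.987, 0.162, 0.001], [0.162, 0.987, 0.001], [-0.001, 0.001, -1.0]]
ft_force: [5.1, -0.9, 4.5]
width: 0.0143
grip_force: 108.8
[0.542 0.03  0.03 ] F [ 5.1 -0.9  4.5]
blob px [279.937  54.863] 8260 scoop xy [0.032 0.001] min [ 0.016 -0.053] max [0.047 0.055] top 0.03255515520370343
net 0.83 67 232 [ 0.026 -0.022 -0.004] 0.028648854277313514
```

```bash
cat > b2.py <<'E'
from h import *
np.set_printoptions(precision=3,suppress=True)
o=get_obs(); R=np.array(o["eef_rot"]); p=np.array(o["ee_pos"]); im,P=wcloud(); Q=(P-p)@R
c=Q-[.0743,-.0005,0]; h=.0245-c[...,2]; cv2.imwrite("pics/wl.png",im)
for lo in np.arange(-.044,.044,.004):
    m=(h>.008)&(h<.036)&(c[...,0]>-.036)&(c[...,0]<.040)&(abs(c[...,1]-lo-.002)<.002)
    if m.sum()>10:
        i=np.argmax(np.where(m,h,-1)); q=c.reshape(-1,3)[i]; print("y %.3f n %d xmin %.3f top %.4f at x %.3f"%(lo+.002,m.sum(),c[...,0][m].min(),h[m].max(),q[0]))
for q in landmark_of("wrist","ball0_center"):
    r,cc=map(int,q["position"]); print("net",round(q["score"],2),r,cc,c[r,cc],h[r,cc])
E
python3 b2.py
```

```text
y -0.042 n 1907 xmin -0.036 top 0.0360 at x 0.019
y -0.034 n 171 xmin 0.018 top 0.0275 at x 0.028
y -0.030 n 293 xmin 0.017 top 0.0289 at x 0.029
y -0.026 n 371 xmin 0.016 top 0.0302 at x 0.029
y -0.022 n 391 xmin 0.016 top 0.0306 at x 0.027
y -0.018 n 373 xmin 0.016 top 0.0292 at x 0.026
y -0.014 n 261 xmin 0.019 top 0.0274 at x 0.025
y -0.010 n 115 xmin 0.021 top 0.0244 at x 0.029
y -0.006 n 299 xmin 0.018 top 0.0285 at x 0.028
y -0.002 n 370 xmin 0.016 top 0.0305 at x 0.028
y 0.002 n 375 xmin 0.016 top 0.0310 at x 0.027
y 0.006 n 372 xmin 0.016 top 0.0304 at x 0.030
y 0.010 n 282 xmin 0.018 top 0.0293 at x 0.027
y 0.014 n 110 xmin 0.020 top 0.0247 at x 0.028
y 0.018 n 267 xmin 0.019 top 0.0262 at x 0.029
y 0.022 n 373 xmin 0.017 top 0.0296 at x 0.031
y 0.026 n 397 xmin 0.016 top 0.0305 at x 0.027
y 0.030 n 357 xmin 0.016 top 0.0310 at x 0.027
y 0.034 n 296 xmin 0.016 top 0.0302 at x 0.027
y 0.038 n 161 xmin 0.019 top 0.0275 at x 0.025
y 0.042 n 1854 xmin -0.036 top 0.0360 at x -0.028
net 0.23 87 270 [ 0.017 -0.004  0.022] 0.002679745162378771
```

All three balls are in the bowl, side by side at scoop x = 28 mm and y = -23, 2 and 28 mm. I'll tilt the mouth up against the end wall so they roll to the back.

```bash
python3 -m creep '[[0.015,-0.003,-0.015,0.022,0.132,0,1],[0.015,-0.003,-0.02,0.022,0.132,0,1],[0,0,0,0,0,0,1],[0,0,0,0,0,0,1],[0,0,0,0,0,0,1]]'; python3 b2.py | awk '/^y/{print $2,$6,$8,$11}/net/{print}'
```

```text
t: 24.45
ee_pos: [0.5431, 0.03, 0.0252]
eef_rot: [[-0.977, 0.162, -0.14], [0.161, 0.987, 0.025], [0.142, 0.002, -0.99]]
ft_force: [1.5, 0.6, 5.3]
width: 0.0143
grip_force: 108.9
-0.042 -0.036 0.0360 0.002
-0.038 -0.019 0.0234 -0.012
-0.034 -0.024 0.0280 -0.014
-0.030 -0.026 0.0292 -0.011
-0.026 -0.027 0.0307 -0.015
-0.022 -0.027 0.0307 -0.014
-0.018 -0.026 0.0288 -0.014
-0.014 -0.024 0.0256 -0.014
-0.010 -0.023 0.0256 -0.013
-0.006 -0.025 0.0289 -0.015
-0.002 -0.027 0.0298 -0.016
0.002 -0.027 0.0299 -0.018
0.006 -0.027 0.0300 -0.017
0.010 -0.024 0.0278 -0.015
0.014 -0.021 0.0236 -0.015
0.018 -0.024 0.0267 -0.014
0.022 -0.026 0.0294 -0.014
0.026 -0.027 0.0300 -0.016
0.030 -0.026 0.0299 -0.012
0.034 -0.025 0.0294 -0.012
0.038 -0.023 0.0269 -0.012
0.042 -0.036 0.0360 0.033
net 0.85 144 228 [-0.012 -0.024 -0.004] 0.02880041115599488
```

```bash
python3 -m creep '[[0.01,-0.002,0.08,0,0,0,1],[0.03,-0.005,0.12,0.022,0.132,0,1],[0.03,-0.005,0.15,0.022,0.132,0,1],[0,0,0.2,0.022,0.132,0,1],[0,0,0.3,0,0,0,1],[0,0,0.3,0,0,0,1],[0,0,0.3,0,0,0,1],[0,0,0.3,0,0,0,1],[0,0,0.2,0,0,0,1],[0,0,0.1,0,0,0,1],[0,0,0,0,0,0,1],[0,0,0,0,0,0,1]]'; python3 b2.py | awk '/^y/{print $2,$6,$8,$11}/net/{print}'; python3 -c "
from h import *
print(np.round(get_obs()['joint_positions'],3))"
```

```text
t: 25.75
ee_pos: [0.5496, 0.0289, 0.2285]
eef_rot: [[-0.925, 0.163, -0.343], [0.152, 0.987, 0.058], [0.348, 0.002, -0.938]]
ft_force: [1.4, 0.3, -4.7]
width: 0.0144
grip_force: 108.4
-0.042 -0.036 0.0360 0.009
-0.038 -0.033 0.0221 -0.024
-0.034 -0.035 0.0260 -0.024
-0.030 -0.036 0.0279 -0.021
-0.026 -0.036 0.0286 -0.026
-0.022 -0.036 0.0285 -0.026
-0.018 -0.035 0.0272 -0.023
-0.014 -0.033 0.0243 -0.021
-0.010 -0.033 0.0239 -0.027
-0.006 -0.036 0.0273 -0.023
-0.002 -0.036 0.0283 -0.026
0.002 -0.036 0.0288 -0.027
0.006 -0.036 0.0275 -0.019
0.010 -0.035 0.0251 -0.027
0.014 -0.031 0.0209 -0.024
0.018 -0.035 0.0261 -0.026
0.022 -0.036 0.0281 -0.025
0.026 -0.036 0.0289 -0.027
0.030 -0.036 0.0287 -0.027
0.034 -0.035 0.0274 -0.025
0.038 -0.033 0.0241 -0.026
0.042 -0.036 0.0360 0.010
net 0.56 168 230 [-0.024 -0.024 -0.003] 0.027556133813272106
net 0.5 190 234 [-0.038 -0.024  0.009] 0.015929622854695298
[-0.182  0.45   0.478  1.955 -0.005 -0.019]
```

The bowl holds all three balls at the back (tilt 20°, load about 2.4 N more than empty). Next I'll carry it to the scale.

```bash
python3 -m creep '[[0.03,0.1,0,0,0,-0.1,1],[0.06,0.18,0,0,0,-0.18,1],[0.1,0.25,0,0,0,-0.26,1],[0.1,0.28,0,0,0,-0.26,1],[0.1,0.28,0,0,0,-0.26,1],[0.1,0.28,0,0,0,-0.26,1],[0.1,0.25,0,0,0,-0.2,1],[0.07,0.18,0,0,0,-0.1,1],[0.04,0.1,0,0,0,0,1],[0,0.05,0,0,0,0,1],[0,0,0,0,0,0,1]]'; python3 b2.py | awk '/^y/{print $2,$6,$8,$11}/net/{print}'|sed -n '4,8p;10,13p;16,22p'; python3 -c "
from h import *
print(np.round(get_obs()['joint_positions'],3))"
```

```text
t: 26.95
ee_pos: [0.6194, 0.2239, 0.229]
eef_rot: [[-0.499, 0.847, -0.184], [0.794, 0.532, 0.294], [0.347, 0.001, -0.938]]
ft_force: [0.3, 0.1, -4.3]
width: 0.0143
grip_force: 108.3
-0.026 -0.036 0.0291 -0.023
-0.022 -0.036 0.0290 -0.024
-0.018 -0.036 0.0288 -0.026
-0.014 -0.036 0.0265 -0.025
-0.010 -0.032 0.0234 -0.026
-0.002 -0.036 0.0284 -0.025
0.002 -0.036 0.0295 -0.026
0.006 -0.036 0.0286 -0.028
0.010 -0.036 0.0283 -0.027
0.022 -0.036 0.0280 -0.027
0.026 -0.036 0.0296 -0.023
0.030 -0.036 0.0292 -0.029
0.034 -0.036 0.0283 -0.024
0.038 -0.035 0.0267 -0.026
0.042 -0.036 0.0360 -0.004
net 0.59 167 234 [-0.024 -0.022 -0.002] 0.026840729629508946
[-0.002  0.487  0.538  1.816  0.298  0.98 ]
```

```bash
python3 -m creep '[[0,0,-0.2,0,0,0,1],[0.02,0,-0.25,-0.113,-0.071,0,1],[0.02,0,-0.25,-0.113,-0.071,0,1],[0.02,0.01,-0.25,-0.113,-0.071,0,1],[0,0,-0.14,0,0,0,1],[0,0,-0.05,0,0,0,1],[0,0,0,0,0,0,1]]'
python3 - <<'E'
from h import *
from scipy.optimize import least_squares
np.set_printoptions(precision=4,suppress=True)
o=get_obs(); R=np.array(o["eef_rot"]); p=np.array(o["ee_pos"]); im,P=wcloud()
b=(P[...,2]>.083)&(P[...,2]<.089)&(np.hypot(P[...,0]-.55,P[...,1]-.345)<.09); q=P[b][:,:2]
f=least_squares(lambda v:np.hypot(q[:,0]-v[0],q[:,1]-v[1])-.0645,[.55,.345],loss="soft_l1",f_scale=.002); print(len(q),"pan",f.x)
lip=p+R@np.array([.1143,-.0005,.0245]); hd=R[:2,0]/np.hypot(*R[:2,0]); print("lip",lip,"lip->pan along,lat",(f.x-lip[:2])@hd,(f.x-lip[:2])@[-hd[1],hd[0]],"tilt",np.degrees(np.arcsin(R[2,0])),hd)
E
python3 b2.py | awk '/^y/{print $2,$6,$8,$11}'|sed -n '5p;11p;17p'
```

```text
t: 27.75
ee_pos: [0.6256, 0.224, 0.1153]
eef_rot: [[-0.525, 0.848, -0.076], [0.839, 0.53, 0.124], [0.145, 0.001, -0.989]]
ft_force: [0.1, -0.4, -4.4]
width: 0.0142
grip_force: 108.5
694 pan [0.5523 0.3408]
lip [0.5634 0.3226 0.1077] lip->pan along,lat 0.021290830036053712 -0.00023801295637762955 tilt 8.361792227241944 [-0.5303  0.8478]
-0.022 -0.036 0.0291 -0.025
0.002 -0.036 0.0293 -0.021
0.026 -0.036 0.0293 -0.024
```

```bash
python3 -m creep '[[-0.004,0.007,0.03,-0.079,-0.049,0,1],[-0.004,0.007,0.03,-0.079,-0.049,0,1],[-0.004,0.007,0.03,-0.079,-0.049,0,1],[-0.005,0.009,0.033,-0.047,-0.03,0,1],[-0.005,0.009,0.033,-0.047,-0.03,0,1],[-0.005,0.009,0.033,-0.047,-0.03,0,1],[0,0,0,0,0,0,1],[0,0,0,0,0,0,1],[-0.005,0.009,0.033,-0.047,-0.03,0,1],[0,0,0,0,0,0,1],[0,0,0,0,0,0,1],[0,0,0,0,0,0,1]]'; python3 b2.py | awk '/^y/{print $2,$6,$8,$11}'|sed -n '5p;11p;17p'
```

```text
t: 29.1
ee_pos: [0.6228, 0.2305, 0.1381]
eef_rot: [[-0.527, 0.847, 0.065], [0.841, 0.531, -0.099], [-0.118, 0.003, -0.993]]
ft_force: [0.2, 0.1, -2.4]
width: 0.0142
grip_force: 108.8
```

```bash
python3 b2.py
python3 - <<'E'
from h import *
np.set_printoptions(precision=3,suppress=True)
im,d=grab_frame("scene"); P=cloud("scene",d)
for q in landmark_of("scene","ball0_center"):
    r,c=map(int,q["position"]); print("scene",round(q["score"],2),r,c,P[r,c])
im,d=grab_frame("top"); P=cloud("top",d)
for q in landmark_of("top","ball0_center"):
    r,c=map(int,q["position"]); print("top",round(q["score"],2),r,c,P[r,c])
E
```

```text
y -0.042 n 2015 xmin -0.036 top 0.0360 at x 0.023
y 0.042 n 2036 xmin -0.036 top 0.0360 at x 0.037
net 0.23 292 280 [-0.067  0.001 -0.048] 0.07284289155124704
scene 0.63 267 277 [0.784 0.004 0.033]
scene 0.52 209 397 [0.519 0.361 0.065]
scene 0.37 211 399 [0.601 0.348 0.128]
top 0.54 223 173 [0.56  0.343 0.039]
top 0.37 238 162 [0.498 0.185 0.602]
```

```bash
python3 -m creep '[[0.02,-0.03,0.2,0,0,0,1],[0,0,0.3,0.048,0.03,0,1],[0,0,0.3,0.096,0.06,0,1],[0,0,0.2,0.083,0.05,0,1],[-0.2,-0.04,0,0,0,0.27,1],[-0.2,-0.04,0,0,0,0.28,1],[-0.2,-0.06,0,0,0,0.28,1],[-0.2,-0.06,0,0,0,0.28,1],[-0.2,-0.06,0,0,0,0.28,1],[-0.2,-0.05,0,0,0,0.28,1],[-0.23,-0.05,0,0,0,0.26,1],[0,0,0,0,0,0,1]]'
python3 - <<'E'
from h import *
np.set_printoptions(precision=3,suppress=True)
for cam in("top","scene"):
    im,d=grab_frame(cam); P=cloud(cam,d)
    m=(np.hypot(P[...,0]-.551,P[...,1]-.343)<.059)&(P[...,2]>.052)&(P[...,2]<.075)
    n,l,s,ce=cv2.connectedComponentsWithStats(m.astype(np.uint8))
    for i in range(1,n): 
        if s[i,4]>5: print(cam,s[i,4],np.median(P[l==i],0))
    if cam=="top": cv2.imwrite("pics/t9.png",cv2.resize(im[180:280,120:270],None,fx=4,fy=4))
E
```

```text
t: 30.7
ee_pos: [0.48, 0.1914, 0.2387]
eef_rot: [[-1.0, -0.004, -0.021], [-0.004, 1.0, 0.004], [0.02, 0.004, -1.0]]
ft_force: [0.4, 0.8, -2.0]
width: 0.0142
grip_force: 108.8
top 8 [0.605 0.323 0.062]
scene 34 [0.513 0.301 0.06 ]
scene 100 [0.524 0.356 0.06 ]
scene 37 [0.593 0.304 0.057]
scene 44 [0.558 0.388 0.061]
```

View pics/t9.png

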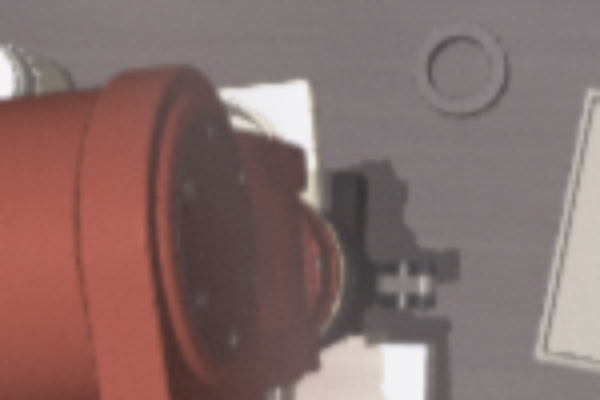

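The arm hides the pan in this view. The scoop hangs level over free bench at (385,370), clear of the bin, collar and scale. I'll set it down and check the pan afterwards.

```bash
python3 -m creep '[[0,0,-0.3,0,-0.038,0,1],[0,0,-0.5,0,0,0,1],[0,0,-0.5,0,0,0,1],[0,0,-0.4,0,0,0,1],[0,0,-0.2,0,0,0,1],[0,0,-0.13,0,0,0,1],[0,0,-0.06,0,0,0,1],[0,0,-0.03,0,0,0,1],[0,0,0,0,0,0,1],[0,0,0,0,0,0,1]]'
```

```text
t: 31.8
ee_pos: [0.4825, 0.1917, 0.0272]
eef_rot: [[-1.0, 0.001, 0.001], [0.001, 1.0, 0.004], [-0.001, 0.004, -1.0]]
ft_force: [-0.8, -0.0, -0.2]
width: 0.0143
grip_force: 109.1
```

```bash
python3 -m creep '[[0,0,-0.025,0,0,0,1],[0,0,0,0,0,0,1],[0,0,0,0,0,0,0.6],[0,0,0,0,0,0,0.2],[0,0,0,0,0,0,-0.4],[0,0,0,0,0,0,-1],[0,0,0,0,0,0,-1],[0,0,0,0,0,0,-1],[0,0,0.2,0,0,0,-1],[0,0,0.4,0,0,0,-1],[0,0,0.4,0,0,0,-1],[0,0,0.5,0,0,0,-1]]'; python3 -m creep '[[0,-0.5,0.4,0,0,0,-1],[0,-0.5,0.2,0,0,0,-1],[0,-0.5,0,0,0,0,-1],[0,-0.5,0,0,0,0,-1],[0,-0.5,0,0,0,0,-1],[0,-0.5,0,0,0,0,-1],[0,-0.5,0,0,0,0,-1],[0,-0.5,0,0,0,0,-1],[0,-0.5,0,0,0,0,-1],[0,0,0,0,0,0,-1]]'
python3 - <<'E'
from h import *
np.set_printoptions(precision=3,suppress=True)
for cam in("top","scene"):
    im,d=grab_frame(cam); P=cloud(cam,d); x,y,z=P[...,0],P[...,1],P[...,2]; cv2.imwrite(f"pics/end_{cam}.png",im)
    m=(np.hypot(x-.551,y-.343)<.056)&(z>.048)&(z<.075)
    n,l,s,ce=cv2.connectedComponentsWithStats(m.astype(np.uint8))
    for i in range(1,n): 
        if s[i,4]>5: print(cam,"pan blob",s[i,4],np.median(P[l==i],0),z[l==i].max())
    f=(abs(x-.4065)<.035)&(abs(y-.191)<.035); print("bowl floor z",np.percentile(z[f],[5,50,95]))
    hh=(abs(x-.5)<.04)&(abs(y-.191)<.007); print("handle top",np.percentile(z[hh],[10,50,90]))
    for q in landmark_of(cam,"ball0_center"):
        r,c=map(int,q["position"]); print("net",round(q["score"],2),r,c,P[r,c])
E
```

```text
t: 33.0
ee_pos: [0.4806, 0.1914, 0.1738]
eef_rot: [[-1.0, 0.001, -0.003], [0.001, 1.0, 0.003], [0.003, 0.003, -1.0]]
ft_force: [1.3, 0.1, 0.3]
width: 0.0853
grip_force: 0.0
t: 34.0
ee_pos: [0.4808, -0.2492, 0.2222]
eef_rot: [[-1.0, 0.006, -0.002], [0.006, 1.0, 0.003], [0.002, 0.003, -1.0]]
ft_force: [0.1, 0.1, -0.0]
width: 0.0851
grip_force: 0.0
top pan blob 66 [0.551 0.384 0.06 ] 0.06845074747746982
top pan blob 66 [0.549 0.347 0.061] 0.0665863183229558
top pan blob 63 [0.511 0.359 0.061] 0.06756615243275954
bowl floor z [-0.002  0.002  0.005]
handle top [-0.002  0.071  0.075]
net 0.58 230 396 [ 0.557 -0.322  0.002]
net 0.52 238 162 [0.514 0.365 0.063]
scene pan blob 101 [0.544 0.356 0.061] 0.06770384501692506
scene pan blob 7 [0.519 0.299 0.053] 0.05793171643411699
scene pan blob 44 [0.559 0.386 0.06 ] 0.06879113930447078
bowl floor z [0.001 0.002 0.006]
handle top [-0.747  0.05   0.074]
```

All three balls are in the pan, with their tops at z of about 0.067. The scoop lies flat (floor at 2 mm, handle top at about 73 mm) and the gripper is clear.

```bash
python3 -c "
from rig import *
print(finish_job())"
```

```text
the job is handed in; nothing more can be done
None
```

I handed the job in at about 34 s of the 72 s allowed: all three balls are in the scale's pan, the scoop lies flat on the bench with its open side up, and the gripper is clear; I did not re-measure the other things on the bench.

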